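# Load and start the sauce warmer

### The job

Get the sauce warmer going for service: first pull the console's round sprung knob right up to its stop and let it go back down, to clear the last cycle. Then stand the empty cup from the warmer upright in the wash-up tub, and stand every spouted sauce server upright in the middle of a warmer pad of its own, turned so that its spout points straight at that pad's white arrow mark. When all that is in place, twist the console's bar-shaped knob clockwise to its stop and let it spring back, leaving the servers on their marks and the plain spoutless canister where it is.

Things in the scene. Friction and masses are not known exactly. Their poses are not given: they have to be found in the camera images.
- warmer: low fixed steel sauce warmer, 170 (x) by 420 (y) by 30 mm high; origin: centre of its underside. Four flush dark round pads, 72 mm, centred on its top (z 30 mm) at x -10, y -150, -50, 50, 150 mm. Each pad's white arrow mark lies 50 mm from the pad's centre along +x, before the dark gutter on the +x side: a server with its spout at the mark has its x along the warmer's x
- server1: round steel sauce server with a side spout, 106 mm tall, 0.35 kg; body 60 mm diameter to 56 mm height, shoulder to 72 mm, then a fixed black round straight lid knob, 36 mm diameter, 72 to 106 mm (grip it there from above at any yaw: the spout lies below 68 mm). Spout along its +x. Origin: centre of its underside, z up. May be absent; all are alike, any may go on any pad
- spout1 (a point): tip of server 1's spout, 50 mm from its axis along its +x, 60 mm above its underside
- server2: round steel sauce server with a side spout, 106 mm tall, 0.35 kg; body 60 mm diameter to 56 mm height, shoulder to 72 mm, then a fixed black round straight lid knob, 36 mm diameter, 72 to 106 mm (grip it there from above at any yaw: the spout lies below 68 mm). Spout along its +x. Origin: centre of its underside, z up. May be absent; all are alike, any may go on any pad
- spout2 (a point): tip of server 2's spout, 50 mm from its axis along its +x, 60 mm above its underside
- server3: round steel sauce server with a side spout, 106 mm tall, 0.35 kg; body 60 mm diameter to 56 mm height, shoulder to 72 mm, then a fixed black round straight lid knob, 36 mm diameter, 72 to 106 mm (grip it there from above at any yaw: the spout lies below 68 mm). Spout along its +x. Origin: centre of its underside, z up. May be absent; all are alike, any may go on any pad
- spout3 (a point): tip of server 3's spout, 50 mm from its axis along its +x, 60 mm above its underside
- server4: round steel sauce server with a side spout, 106 mm tall, 0.35 kg; body 60 mm diameter to 56 mm height, shoulder to 72 mm, then a fixed black round straight lid knob, 36 mm diameter, 72 to 106 mm (grip it there from above at any yaw: the spout lies below 68 mm). Spout along its +x. Origin: centre of its underside, z up. May be absent; all are alike, any may go on any pad
- spout4 (a point): tip of server 4's spout, 50 mm from its axis along its +x, 60 mm above its underside
- cup: empty white plastic cup, open top, rim 60 mm diameter, slightly narrower below, 80 mm tall, 0.12 kg; starts standing on the warmer; origin at the centre of its underside, z up. Can be gripped across its rim from above
- tub: white open wash-up tub fixed to the counter, 160 x 160 mm outside, 70 mm high, walls and floor 4 mm; origin at the centre of its underside, x and y along its sides
- console: grey control console fixed to the counter, 120 mm (its x) by 160 mm (its y), 55 mm high, origin at the centre of its underside. On top: round pull knob 42 mm to its +y, bar-shaped start knob 42 mm to its -y
- pull_knob (a joint): the console's sprung clear knob: a black mushroom knob, head 38 mm diameter and 26 mm thick from 20 to 46 mm above the console's top. Value 0 m at rest (down), 0.025 m at its upper stop; a spring pulls it back down (2 N at rest, about 6 N at the stop)
- pull_grip (a point): centre of the pull knob's head, on its axis; it moves with it. The head's top is 13 mm above this point; the console's top is 33 mm below it at rest
- start_knob (a joint): the console's spring-return start knob: turns clockwise seen from above. Value 0 rad at rest, 1.1 rad at its stop; the spring turns it back when released (0.02 N m at rest, 0.19 N m at the stop)
- start_grip (a point): on the start knob's axis, 33 mm above the console's top and 14 mm below the bar's top. The black bar is 52 mm long (along this point's x, which is the console's x at rest), 15 mm thick and 34 mm high: grip it across its thickness (this point's y)
- canister: steel canister of the same size, shape and black lid knob as a server but with NO spout (60 mm diameter, 106 mm tall); origin at the centre of its underside. Not part of the job: leave it

How it is judged (in metres and radians):
On the way, in this order (a step that is already met when the one before it is completed fails the run):
1. the sprung pull knob has been pulled up to its stop (value of joint pull_knob above 0.022 m), for 0.1 s.
2. the pull knob is back down, the cup stands in the tub and every server present stands on a pad of its own with its spout at the mark (x of server1 in the frame of warmer between -0.024 and 0.004 m and (y of server1 in the frame of warmer between -0.164 and -0.136 m or y of server1 in the frame of warmer between -0.064 and -0.036 m or y of server1 in the frame of warmer between 0.036 and 0.064 m or y of server1 in the frame of warmer between 0.136 and 0.164 m) and x of each of spout1, spout2, spout3, spout4 in the frame of warmer above 0.015 m and angle between the x axis of each of server1, server2, server3, server4 and the x axis of warmer, either way round below 0.21 rad and angle between each of server1, server2, server3, server4's own z axis and vertical below 0.1 rad and z of server1 in the frame of warmer between 0.024 and 0.036 m and linear speed of each of server1, server2, server3, server4, cup below 0.02 m/s and x of server2 in the frame of warmer between -0.024 and 0.004 m and (y of server2 in the frame of warmer between -0.164 and -0.136 m or y of server2 in the frame of warmer between -0.064 and -0.036 m or y of server2 in the frame of warmer between 0.036 and 0.064 m or y of server2 in the frame of warmer between 0.136 and 0.164 m) and z of server2 in the frame of warmer between 0.024 and 0.036 m and x of server3 in the frame of warmer between -0.024 and 0.004 m and (y of server3 in the frame of warmer between -0.164 and -0.136 m or y of server3 in the frame of warmer between -0.064 and -0.036 m or y of server3 in the frame of warmer between 0.036 and 0.064 m or y of server3 in the frame of warmer between 0.136 and 0.164 m) and z of server3 in the frame of warmer between 0.024 and 0.036 m and x of server4 in the frame of warmer between -0.024 and 0.004 m and (y of server4 in the frame of warmer between -0.164 and -0.136 m or y of server4 in the frame of warmer between -0.064 and -0.036 m or y of server4 in the frame of warmer between 0.036 and 0.064 m or y of server4 in the frame of warmer between 0.136 and 0.164 m) and z of server4 in the frame of warmer between 0.024 and 0.036 m and x of cup in the frame of tub between -0.07 and 0.07 m and y of cup in the frame of tub between -0.07 and 0.07 m and z of cup in the frame of tub below 0.02 m and angle between cup's own z axis and vertical below 0.2 rad and value of joint pull_knob below 0.003 m and value of joint start_knob below 0.1 rad), for 0.2 s.
3. the start knob has been twisted to its stop (value of joint start_knob above 1 rad), for 0.1 s.
At the end, for the whole second after the job is handed in: Every server present stands still and upright within 14 mm (in x and in y) of the centre of its own pad, its spout within 12 degrees of the direction of that pad's mark; the cup stands upright in the tub; both knobs are back at rest (under 3 mm, under 0.1 rad) (all of step 2); the robot touches nothing.
It fails at once if the canister without a spout is pushed away (over 40 mm) or tipped (distance of canister from where it was at the start of the episode above 0.04 m or angle between canister's own z axis and vertical above 0.5 rad).
Of server1, server2, server3, server4 only 3 to 4 are there at a start; the rules pass over those that are not, and their reading is None.
At some moment in a run one of server1, server2, server3, server4 may be knocked a few centimetres aside while the robot is not near it.
It also fails if it takes over 200 s, if anything falls off the work surface, if the arm or the gripper's body presses on something with over 40 N, if the wrist force passes 120 N, or if a joint passes its speed limit or range.

### The arm

A 6-joint arm with a two-finger parallel gripper is mounted at the origin on the work surface. World frame = base frame: x ahead of the robot, y to its left, z up, the work surface at z = 0. Lengths are in mm, angles in rad, forces in N, time in s.
With the tool pointing down it reaches from about 300 to 775 mm from the base axis. Payload 14.6 kg.
Tool frame: the origin (TCP) lies midway between the tips of the shut fingers; the grasp point (between the pads) lies 19 mm behind it (manip.grasp_offset is the distance from the TCP to the grasp point, in mm); z points along the fingers, y is the line along which they close (so a half turn about z gives the same grasp; the last joint's range is limited). The gripper opens to 94 mm and grips with 3 to 60 N. Pads are 16 mm wide; open, the fingers measure 119 mm over their backs; the gripper's body (75 mm by 177 mm) begins 78 mm behind the grasp point.
Start: joints at [1.204, 0.3, 1.521, -0, 1.321, -0.067], TCP at [162.428, 525.458, 176.046] pointing down, gripper open.
Joint ranges: [-3.03, 3.03], [-0.79, 2.21], [0.23, 2.52], [-1.04, 4.18], [0, 3.07], [-2.55, 2.55]. Speed limits (rad/s): [2.22, 2.22, 2.57, 3.14, 3.14, 3.14].

### API

Orientations are given as [roll, pitch, yaw] about the fixed x, y, z axes, in that order (R = Rz(yaw) Ry(pitch) Rx(roll)).
In Python, from cell import manip, viewer gives the robot as it stands. The module is installed in compiled form; this text tells all that it offers.
- The arm moves only by the tool move_arm, never from a script. Its argument "moves" is a list of rows, each a list of 4 numbers: the shift along the tool's x, y, z in m, then the turn about the tool's z in rad. A call has 1 to 12 rows; each row is the pose to reach, as a shift and turn from the pose commanded when the call began, along the tool's axes at that moment; what a row does not reach only later rows make up. A row lasts 1/10 s, in which the tool goes at most 50 mm and 8.59 degrees, less where a joint would pass 70% of its speed; a pose out of reach is approached as far as the arm can. A call with a gripper value outside its range is refused whole. "jaw" is the finger opening in m, from 0 to 0.094, set as the call begins (left out, the last holds). The fingers move at their own pace and stop on an object; "squeeze" is the grip in N (left out, the last holds). Time passes only in rows, so rows that repeat a pose let the fingers close. It gives the time, the measured TCP pose, the force, the opening and the grip force at its end, in the units of the state.
- manip.read_state(): the state, without advancing time (a new reading comes with each control period).
- viewer.camera(name): name is "scene" or "side" or "wrist"; returns a dict with "frame" (400x640x3 uint8, blue, green, red), "z_map" (400x640 float32, mm along the optical axis (not along the pixel's ray), 0 where there is no reading), "fx", "fy", "cx", "cy" (pixels), "origin" and "orientation" of the camera in the world. Camera axes: x right, y down, z forward; pixel columns grow to the right and rows downward; lengths in mm; the calibration is good to about 2 mm. A picture is of the moment at which its call begins.
- manip.sign_off(): hands the job in; it is judged then, once.
The state is a dict: "clock": time; "joints": joint angles; "qd": joint speeds; "effort": joint torques, N m; "eef_pos": TCP position; "eef_rot": TCP orientation; "wrist_force": force on the tool from outside, world axes, zero at the start; "moment": the same for the moment, N m; "finger_gap": finger opening in mm; "finger_force": force on a finger pad.
Only numpy, scipy, OpenCV 4.12 (cv2) and the standard library are available. Lean on these libraries where they do the work, as an engineer would, in place of code of your own. Each camera call takes 0.05 s, during which the arm holds its last target. There are 200 camera calls.

## Working session

There is one attempt and no reset: what is moved stays moved. The work goes in short steps, Python scripts to look and compute and a tool call to move; the robot and the scene stay as the last step left them, time stands still between calls to the robot, and variables do not carry over. Pictures are saved under pics/ and viewed, at most 14 in all, crops included, and the job is handed in when it is done.

Besides the shell and the picture viewer there is one more tool, called after ">>>" as name(argument=value, ...) on one line, values as JSON. move_arm: Moves the arm, as the interface text tells. Its arguments: {"type":"object","properties":{"moves":{"type":"array"},"jaw":{"type":"number"},"squeeze":{"type":"number"}},"required":["moves"]}

```bash
mkdir -p pics; cat > h.py <<'E'
import numpy as np, cv2
from scipy.spatial.transform import Rotation as R
from cell import manip, viewer
def cam(n):
    c=viewer.camera(n)
    o=np.array(c['orientation'],float)
    c['R']=o if o.shape==(3,3) else R.from_euler('xyz',o).as_matrix()
    z=c['z_map'];v,u=np.mgrid[:z.shape[0],:z.shape[1]]
    p=np.stack([(u-c['cx'])/c['fx']*z,(v-c['cy'])/c['fy']*z,z],-1)
    c['P']=p@c['R'].T+np.array(c['origin']); c['P'][z==0]=np.nan
    return c
E
python3 - <<'E'
from h import *
s=manip.read_state(); print(s)
for n in ['scene','side','wrist']:
    c=cam(n); print(n,c['origin'],c['orientation'],c['fx'])
    cv2.imwrite(f'pics/{n}0.png',c['frame']); np.savez(f'{n}0.npz',P=c['P'],f=c['frame'])
    if n!='wrist':
        pass
E
```

```text
{'clock': 0.0, 'joints': array([ 1.20440004e+00,  3.00476835e-01,  1.52158856e+00,  8.82798045e-06,
        1.32073132e+00, -6.65984796e-02]), 'qd': array([ 0.00107577, -0.00111262,  0.00035583,  0.00121301,  0.00087904,
       -0.00212236]), 'effort': array([-8.47620668e-04, -5.31812525e+01, -3.52739668e+01,  7.07448763e-02,
        2.43707048e-02, -1.53810365e-04]), 'eef_pos': array([162.31810412, 525.17797819, 175.48005335]), 'eef_rot': array([-3.14039183e+00, -8.86611236e-05,  2.84179261e+00]), 'wrist_force': array([ 0.53397535, -0.85166681,  0.67690425]), 'moment': array([0.01220432, 0.01676537, 0.02340416]), 'finger_force': 0.0, 'finger_gap': 93.91028166222524}
scene [ 843.69492779  568.20746056 1201.30571594] [-2.61156126e+00  7.03069190e-04  2.59776349e+00] 464.22207221302966
side [ 244.80429677 -598.67772009  650.49516804] [-2.30211116  0.00951861 -0.373805  ] 375.1977980586967
wrist [ 89.71254986 548.4921387  383.1639628 ] [2.87752568e+00 7.19895444e-04 1.27031160e+00] 293.7505684486192
```

View pics/scene0.png

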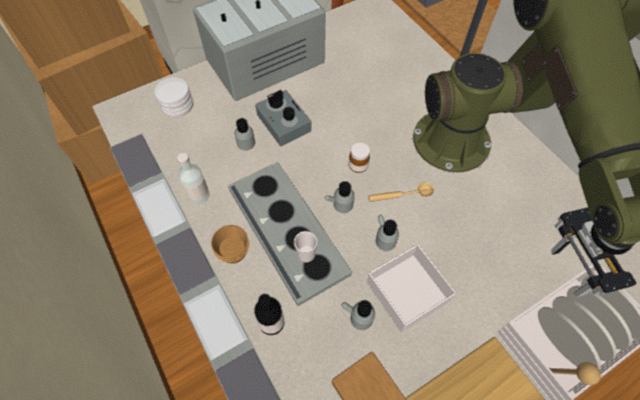

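View pics/side0.png

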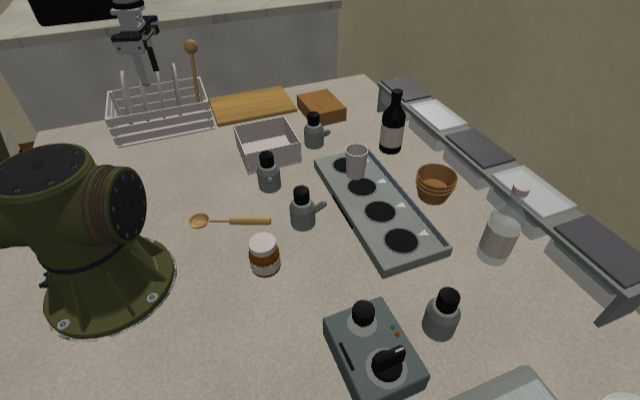

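The scene view shows three servers with spouts at (343,197), (387,235) and (362,314). The spoutless canister is at (244,133), the cup at (306,246) on the warmer, the tub at (410,287) and the console at (285,118). The side view agrees with this.

```bash
cat >> h.py <<'E'
def near(P,px,r,z0,z1):
    h,w=P.shape[:2];v,u=np.mgrid[:h,:w]
    m=(np.hypot(u-px[0],v-px[1])<r)&(P[...,2]>z0)&(P[...,2]<z1)
    return P[m]
def circ(q):
    (x,y),r=cv2.minEnclosingCircle(q[:,:2].astype(np.float32)); return round(x,1),round(y,1),round(r,1),len(q)
def rect(q):
    c,s,a=cv2.minAreaRect(q[:,:2].astype(np.float32)); return np.round(c,1),np.round(s,1),round(a,2),len(q)
def spout(P,px,r,c,z0=0):
    q=near(P,px,r,z0+40,z0+68); d=q[:,:2]-np.array(c); n=np.hypot(*d.T); k=(n>36)&(n<60)
    return (np.round(np.degrees(np.arctan2(*d[k].mean(0)[::-1])),1),round(n[k].max(),1),k.sum()) if k.any() else None
E
python3 - <<'E'
from h import *
S=np.load('scene0.npz')['P'];D=np.load('side0.npz')['P']
for nm,P,sv in (('scene',S,[(343,194),(387,232),(362,310),(244,130)]),('side',D,[(302,205),(268,168),(314,126),(441,310)])):
    print(nm)
    for p in sv:
        k=near(P,p,26,101,112); c=circ(k); print(' srv',c,'med',np.round(np.median(k,0),1), spout(P,p,35,c[:2]))
        b=near(P,p,26,8,54); print('   body',circ(b))
    w=near(P,(290,232) if nm=='scene' else (381,212),100,25,36); print(' warmer',rect(w))
    t=near(P,(410,287) if nm=='scene' else (267,145),55,64,76); print(' tub',rect(t))
    q=near(P,(284,118) if nm=='scene' else (376,350),60,50,60); print(' console',rect(q))
    q=near(P,(284,118) if nm=='scene' else (376,350),60,90,115); print(' knobs z',circ(q), q[:,2].max())
    if len(q):
        lab=cv2.kmeans(q[:,:2].astype(np.float32),2,None,(3,50,.1),5,cv2.KMEANS_PP_CENTERS)[1].ravel()
        for i in (0,1): print('   ',circ(q[lab==i]),rect(q[lab==i]),q[lab==i][:,2].max())
    q=near(P,(306,240) if nm=='scene' else (357,152),16,104,115); print(' cup',circ(q),np.median(q,0))
E
```

```text
scene
 srv (427.4, 21.9, 17.7, 112) med [427.6  22.5 105.8] (np.float64(-15.3), np.float64(57.2), np.int64(38))
   body (419.1, 7.1, 49.4, 160)
 srv (390.9, 186.2, 18.9, 129) med [391.8 187.  105.7] (np.float64(-98.7), np.float64(57.4), np.int64(41))
   body (390.7, 180.1, 36.8, 163)
 srv (571.5, 334.0, 17.8, 163) med [572.4 334.  105.9] (np.float64(-50.6), np.float64(57.2), np.int64(48))
   body (550.2, 311.8, 60.7, 249)
 srv (573.5, -331.2, 19.0, 93) med [ 572.6 -330.4  106.6] None
   body (545.2, -375.9, 83.4, 277)
 warmer (array([558.9, -15.3]), array([594.3, 496.2]), 86.42, 8080)
 tub (array([461. , 308.5]), array([235.6, 217.6]), 0.02, 575)
 console (array([ 431.3, -406.2]), array([307.2, 262.2]), 68.08, 1260)
 knobs z (441.7, -406.1, 169.9, 618) 114.96964830714614
    (493.3, -346.2, 98.4, 325) (array([ 491.1, -352.2]), array([114.3, 183.6]), 77.32, 325) 111.68292158172403
    (402.2, -495.1, 105.4, 293) (array([ 402.2, -497.4]), array([ 13.2, 210.8]), 88.92, 293) 114.96964830714614
 cup (607.0, 113.2, 30.1, 103) [605.35259044 112.04166895 109.32767552]
side
 srv (427.4, 18.0,
[... 346 characters left out ...]
4(56.6), np.int64(41))
   body (551.9, 424.3, 146.2, 854)
 srv (572.0, -335.6, 18.3, 316) med [ 571.3 -337.2  105.2] None
   body (570.3, -337.3, 29.6, 397)
 warmer (array([605.9,  29.9]), array([479.5, 406.8]), 60.05, 7970)
 tub (array([408.3, 306.5]), array([281.4, 234.2]), 42.09, 538)
 console (array([ 427.9, -345.2]), array([119.8, 160.9]), 0.97, 5196)
 knobs z (428.3, -342.3, 57.5, 827) 104.5784253805358
    (427.7, -303.6, 19.3, 414) (array([ 427.3, -304.1]), array([37. , 36.4]), 34.13, 414) 103.19739500408923
    (428.8, -386.7, 26.1, 413) (array([ 428.9, -387.3]), array([51.2, 16.2]), 1.63, 413) 104.5784253805358
 cup (609.7, 108.3, 30.6, 124) [607.19056632 106.33049946 107.80429863]
```

```bash
python3 - <<'E'
import cv2
f=cv2.imread('pics/side0.png'); a=cv2.resize(f[270:400,300:480],None,fx=4,fy=4)
cv2.imwrite('pics/con.png',a)
E
```

```text
(no output)
```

View pics/con.png

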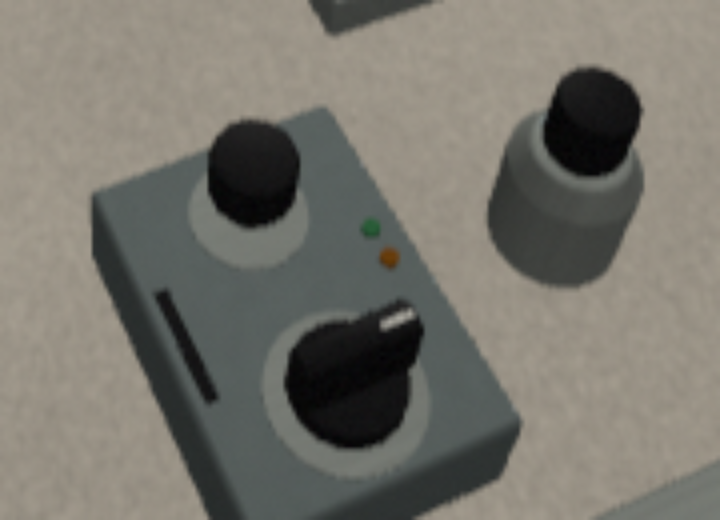

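The crop shows the console with the pull knob at (255,170) and the bar knob at (355,370), its bar along the console's x. Next I fix the warmer and tub poses.

```bash
cat >> h.py <<'E'
def comp(P,px,z0,z1):
    m=((P[...,2]>z0)&(P[...,2]<z1)).astype(np.uint8)
    m=cv2.morphologyEx(m,cv2.MORPH_OPEN,np.ones((3,3)))
    n,l=cv2.connectedComponents(m,connectivity=4); 
    ls=l[px[1]-4:px[1]+5,px[0]-4:px[0]+5]; ls=ls[ls>0]
    return P[l==np.bincount(ls).argmax()]
E
python3 - <<'E'
from h import *
S=np.load('scene0.npz')['P'];D=np.load('side0.npz')['P']
for P,F,a,t in ((S,np.load('scene0.npz')['f'],(265,205),(410,287)),(D,np.load('side0.npz')['f'],(381,235),(267,145))):
    w=comp(P,a,22,38); print('warmer',rect(w),np.median(w[:,2]))
    # dark pads
    g=F.max(2); m=(g<50)&(P[...,2]>26)&(P[...,2]<34)&(P[...,0]>400)
    n,l,st,c=cv2.connectedComponentsWithStats(m.astype(np.uint8))
    for i in range(1,n):
        if st[i,4]>100: print('  pad',circ(P[l==i]))
    q=P[(P[...,2]>66)&(P[...,2]<74)&(P[...,0]>330)&(P[...,0]<570)&(P[...,1]>200)&(P[...,1]<410)]
    q=q[np.hypot(q[:,0]-572,q[:,1]-332)>70]; q=q[np.hypot(q[:,0]-391,q[:,1]-184)>45]
    print('tub',rect(q))
    f=near(P,t,20,-5,12); print(' floor',np.median(f,0))
E
```

```text
warmer (array([611.7,  10.3]), array([423.3, 172.5]), 89.79, 7483) 30.495917656137863
  pad (601.8, -140.4, 33.4, 297)
  pad (602.1, -40.1, 34.1, 330)
  pad (605.5, 58.8, 33.3, 133)
  pad (603.9, 160.1, 33.9, 376)
tub (array([425.7, 332.5]), array([151.3, 161.9]), 89.73, 282)
 floor [412.90655634 331.10631382   4.26866881]
warmer (array([613.2,   7.5]), array([421.5, 171.1]), 89.64, 7630) 29.451558348147955
  pad (602.2, 162.1, 31.9, 134)
  pad (605.2, 59.1, 35.7, 351)
  pad (604.3, -40.6, 35.3, 453)
  pad (604.3, -140.2, 37.0, 594)
tub (array([427. , 330.2]), array([159.3, 159.9]), 89.98, 202)
 floor [437.46400862 388.07526157   3.67565881]
```

>>> move_arm(moves=[[0, 0, -0.05, 0], [0, 0, -0.1, 0.15], [-0.353, -0.336, -0.11, 1.271], [-0.353, -0.336, -0.11, 1.271], [-0.353, -0.336, -0.11, 1.271], [-0.353, -0.336, -0.11, 1.271], [-0.353, -0.336, -0.11, 1.271], [-0.353, -0.336, -0.11, 1.271], [-0.353, -0.336, -0.11, 1.271], [-0.353, -0.336, -0.11, 1.271], [-0.353, -0.336, -0.11, 1.271], [-0.353, -0.336, -0.11, 1.271]], jaw=0.07, squeeze=25)

```text
clock: 1.35
eef_pos: [401.1, 97.7, 286.1]
eef_rot: [3.141, 0.0, 1.569]
wrist_force: [0.5, 0.9, 0.8]
finger_gap: 70.1
finger_force: 0.0
```

```bash
cat > go.py <<'E'
import sys
from h import *
def go(x,y,z,yawdeg):
    s=manip.read_state(); p=np.array(s['eef_pos']); r=R.from_euler('xyz',s['eef_rot']).as_matrix()
    yaw=np.arctan2(r[1,0],r[0,0]); d=r.T@(np.array([x,y,z])-p)
    t=-((np.radians(yawdeg)-yaw+np.pi)%(2*np.pi)-np.pi)
    print('at',np.round(p,1),'yaw',round(np.degrees(yaw),1),'q',np.round(s['joints'],2),'gap',round(s['finger_gap'],1),'t',round(s['clock'],1))
    print('shift',np.round(d/1000,4),'turn',round(t,3))
if __name__=='__main__': go(*map(float,sys.argv[1:]))
E
python3 go.py 427.5 -302 250 90
```

```text
at [401.1  97.7 286.1] yaw 89.9 q [ 0.15 -0.08  1.69 -0.    1.53  0.15] gap 70.1 t 1.4
shift [-0.3996  0.0269  0.0362] turn -0.001
```

>>> move_arm(moves=[[-0.4, 0.027, 0.1, 0], [-0.4, 0.027, 0.1, 0], [-0.4, 0.027, 0.1, 0], [-0.4, 0.027, 0.1, 0], [-0.4, 0.027, 0.1, 0], [-0.4, 0.027, 0.1, 0], [-0.4, 0.027, 0.1, 0], [-0.4, 0.027, 0.1, 0], [-0.4, 0.027, 0.1, 0], [-0.4, 0.027, 0.15, 0], [-0.4, 0.027, 0.15, 0], [-0.4, 0.027, 0.15, 0]], jaw=0.07)

```text
clock: 2.55
eef_pos: [427.5, -299.2, 136.8]
eef_rot: [-3.141, -0.001, 1.571]
wrist_force: [0.3, 0.7, 0.5]
finger_gap: 70.0
finger_force: 0.0
```

```bash
python3 go.py 427.5 -302.5 69 90; python3 - <<'E'
from h import *
c=cam('wrist'); cv2.imwrite('pics/w1.png',c['frame'])
q=c['P'][(c['P'][...,2]>94)&(c['P'][...,2]<108)]
q=q[np.hypot(q[:,0]-427,q[:,1]+303)<35]; print(circ(q),np.median(q,0))
E
```

```text
at [ 427.5 -299.2  136.8] yaw 90.0 q [-0.68  0.27  1.65  0.    1.22 -0.68] gap 70.0 t 2.5
shift [-0.0033  0.0001  0.0678] turn 0.001
(426.8, -301.2, 18.9, 1382) [ 426.51191811 -299.84337952   99.76314381]
```

>>> move_arm(moves=[[0, 0, 0.04, 0], [0, 0, 0.068, 0], [0, 0, 0.068, 0], [0, 0, 0.068, 0]])

```text
clock: 3.0
eef_pos: [428.4, -300.1, 70.4]
eef_rot: [3.14, 0.001, 1.571]
wrist_force: [0.4, -0.6, 0.3]
finger_gap: 69.8
finger_force: 0.0
```

>>> move_arm(moves=[[0, 0, 0, 0], [0, 0, 0, 0], [0, 0, 0, 0], [0, 0, 0, 0], [0, 0, 0, 0], [0, 0, 0, 0]], jaw=0.02, squeeze=40)

```text
clock: 3.6
eef_pos: [427.5, -299.9, 68.4]
eef_rot: [3.142, 0.0, 1.571]
wrist_force: [-3.2, -0.3, 5.1]
finger_gap: 35.9
finger_force: 40.0
```

>>> move_arm(moves=[[0, 0, -0.01, 0], [0, 0, -0.018, 0], [0, 0, -0.023, 0], [0, 0, -0.025, 0], [0, 0, -0.026, 0], [0, 0, -0.026, 0], [0, 0, -0.026, 0], [0, 0, -0.026, 0], [0, 0, -0.026, 0]])

```text
clock: 4.5
eef_pos: [427.3, -299.7, 93.7]
eef_rot: [-3.141, -0.0, 1.571]
wrist_force: [2.8, -4.2, -12.9]
finger_gap: 36.1
finger_force: 40.0
```

>>> move_arm(moves=[[0, 0, -0.002, 0], [0, 0, -0.002, 0], [0, 0, -0.002, 0]])

```text
clock: 4.8
eef_pos: [427.1, -299.5, 94.1]
eef_rot: [-3.14, -0.001, 1.571]
wrist_force: [8.2, -8.4, -30.9]
finger_gap: 35.5
finger_force: 40.0
```

```bash
python3 - <<'E'
from h import *
c=cam('wrist')
P=c['P']; q=P[(P[...,2]>85)&(np.hypot(P[...,0]-427,P[...,1]+301)<14)]
print(np.percentile(q[:,2],[5,50,95]),len(q)); print(manip.read_state()['wrist_force'])
E
```

```text
[124.14545516 125.21371732 126.23738586] 1357
[  8.41034318  -7.34075735 -31.61725339]
```

>>> move_arm(moves=[[0, 0, 0.01, 0], [0, 0, 0.02, 0], [0, 0, 0.026, 0], [0, 0, 0.027, 0], [0, 0, 0.027, 0]])

```text
clock: 5.35
eef_pos: [427.4, -299.9, 69.2]
eef_rot: [-3.142, 0.0, 1.571]
wrist_force: [-2.1, -1.5, -3.4]
finger_gap: 36.0
finger_force: 40.0
```

>>> move_arm(moves=[[0, 0, 0, 0], [0, 0, 0, 0], [0, 0, 0, 0], [0, 0, 0, 0], [0, 0, -0.05, 0], [0, 0, -0.1, 0], [0, 0, -0.15, 0], [0, 0, -0.18, 0], [0, 0, -0.18, 0]], jaw=0.07)

```text
clock: 6.25
eef_pos: [428.6, -300.6, 253.7]
eef_rot: [3.136, 0.005, 1.571]
wrist_force: [-0.1, 1.0, 0.0]
finger_gap: 69.8
finger_force: 0.0
```

```bash
python3 - <<'E'
from h import *
c=cam('wrist')
P=c['P']; q=P[(P[...,2]>85)&(P[...,2]<140)&(np.hypot(P[...,0]-427,P[...,1]+301)<14)]
print(np.percentile(q[:,2],[5,50,95]),len(q)); print(manip.read_state()['wrist_force'])
E
python3 go.py 608.5 110.5 215 90
```

```text
[ 98.72334042  99.89059836 101.08058585] 381
[ 0.14880908 -0.26137184 -0.68755924]
at [ 427.9 -300.1  250.7] yaw 90.0 q [-0.68  0.19  1.49  0.    1.46 -0.68] gap 70.1 t 6.3
shift [0.4107 0.1805 0.0353] turn 0.0
```

>>> move_arm(moves=[[0.411, 0.18, 0.035, 0], [0.411, 0.18, 0.035, 0], [0.411, 0.18, 0.035, 0], [0.411, 0.18, 0.035, 0], [0.411, 0.18, 0.035, 0], [0.411, 0.18, 0.035, 0], [0.411, 0.18, 0.035, 0], [0.411, 0.18, 0.035, 0], [0.411, 0.18, 0.035, 0], [0.411, 0.18, 0.035, 0], [0.411, 0.18, 0.035, 0], [0.411, 0.18, 0.035, 0]], jaw=0.088)

```text
clock: 7.5
eef_pos: [607.0, 110.2, 213.3]
eef_rot: [-3.14, 0.0, 1.57]
wrist_force: [0.3, 0.0, -0.8]
finger_gap: 88.1
finger_force: 0.0
```

```bash
python3 - <<'E'
from h import *
c=cam('wrist'); P=c['P']; cv2.imwrite('pics/w2.png',c['frame'])
q=P[(P[...,2]>104)&(P[...,2]<116)&(np.hypot(P[...,0]-608,P[...,1]-110)<50)]
print(circ(q),np.median(q,0))
E
python3 go.py 608.5 110.5 78 90
```

```text
(608.1, 112.6, 29.8, 523) [608.09598718 108.85786829 108.54295355]
at [607.2 110.  213.8] yaw 89.9 q [ 0.12  0.43  1.26 -0.    1.45  0.12] gap 88.1 t 7.5
shift [0.0006 0.0014 0.1358] turn -0.001
```

View pics/w2.png

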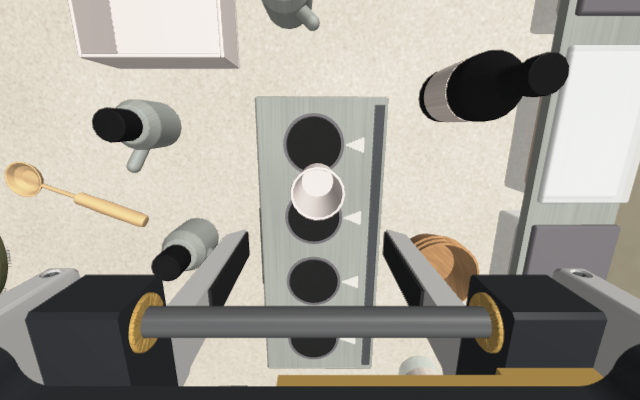

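The wrist view shows the cup at (317,192), lined up between the open fingers, and the pads with their arrows to the right, which is +x.

>>> move_arm(moves=[[0.001, 0.001, 0.05, 0], [0.001, 0.001, 0.1, 0], [0.001, 0.001, 0.13, 0], [0.001, 0.001, 0.136, 0], [0.001, 0.001, 0.136, 0]])

```text
clock: 8.05
eef_pos: [608.5, 111.4, 78.5]
eef_rot: [-3.141, 0.0, 1.57]
wrist_force: [0.5, -0.0, -0.3]
finger_gap: 87.9
finger_force: 0.0
```

>>> move_arm(moves=[[0, 0, 0, 0], [0, 0, 0, 0], [0, 0, 0, 0], [0, 0, 0, 0], [0, 0, -0.05, 0], [0, 0, -0.1, 0], [0, 0, -0.13, 0], [0, 0, -0.13, 0], [0, 0, -0.13, 0]], jaw=0.045, squeeze=8)

```text
clock: 8.95
eef_pos: [608.3, 112.2, 207.8]
eef_rot: [3.142, 0.0, 1.571]
wrist_force: [-0.6, -0.1, -1.6]
finger_gap: 59.0
finger_force: 8.0
```

```bash
python3 go.py 426 331 210 90
```

```text
at [608.3 112.2 207.8] yaw 90.0 q [ 0.12  0.44  1.26 -0.    1.44  0.12] gap 59.0 t 8.9
shift [ 0.2188 -0.1823 -0.0023] turn 0.0
```

>>> move_arm(moves=[[0.219, -0.182, 0, 0], [0.219, -0.182, 0, 0], [0.219, -0.182, 0, 0], [0.219, -0.182, 0, 0], [0.219, -0.182, 0, 0], [0.219, -0.182, 0, 0], [0.219, -0.182, 0, 0], [0.219, -0.182, 0.05, 0], [0.219, -0.182, 0.1, 0], [0.219, -0.182, 0.14, 0], [0.219, -0.182, 0.153, 0], [0.219, -0.182, 0.153, 0]])

```text
clock: 10.15
eef_pos: [425.9, 330.2, 53.3]
eef_rot: [-3.138, 0.002, 1.57]
wrist_force: [-0.3, -0.2, -0.1]
finger_gap: 58.0
finger_force: 7.9
```

>>> move_arm(moves=[[0, 0, 0, 0], [0, 0, 0, 0], [0, 0, 0, 0], [0, 0, 0, 0], [0, 0, -0.05, 0], [0, 0, -0.1, 0], [0, 0, -0.15, 0], [0, 0, -0.17, 0], [0, 0, -0.17, 0]], jaw=0.08)

```text
clock: 11.05
eef_pos: [427.3, 331.9, 228.8]
eef_rot: [3.136, -0.004, 1.571]
wrist_force: [-0.6, 0.5, -0.0]
finger_gap: 80.0
finger_force: 0.0
```

```bash
cat > look.py <<'E'
from h import *
def look():
    S=cam('scene');P=S['P']
    # tall knob tops anywhere on counter/warmer, black
    out=[]
    for z0 in (0,30):
        m=((P[...,2]>z0+101)&(P[...,2]<z0+111)&(S['frame'].max(2)<60)&(P[...,0]>250)&(P[...,0]<700)&(abs(P[...,1])<450)).astype(np.uint8)
        n,l,st,c=cv2.connectedComponentsWithStats(m)
        for i in range(1,n):
            if st[i,4]<40: continue
            k=circ(P[l==i])
            if not 12<k[2]<24: continue
            print('z0',z0,'knob',k,'spout',spout(P,c[i],40,k[:2],z0))
    q=P[(P[...,2]>76)&(P[...,2]<92)&(np.hypot(P[...,0]-426,P[...,1]-331)<70)]
    if len(q)>20: print('cup rim',circ(q),np.median(q,0))
    return S
S=look()
if __name__=='__main__':
    import sys; cv2.imwrite('pics/'+sys.argv[1],S['frame'])
E
python3 look.py s2.png; python3 go.py 572 331.5 200 90
```

```text
z0 0 knob (429.1, -298.8, 17.0, 47) spout (np.float64(-13.9), np.float64(60.0), np.int64(438))
z0 0 knob (574.7, -330.0, 17.4, 70) spout None
z0 0 knob (429.6, 23.7, 17.5, 87) spout (np.float64(-18.1), np.float64(55.1), np.int64(32))
z0 0 knob (391.6, 187.3, 17.1, 100) spout (np.float64(-99.3), np.float64(58.3), np.int64(42))
z0 0 knob (573.9, 335.0, 17.0, 143) spout (np.float64(-53.1), np.float64(56.7), np.int64(44))
cup rim (426.6, 326.8, 30.5, 127) [421.85971161 324.80628052  82.7345732 ]
at [426.7 331.4 226.2] yaw 90.0 q [0.59 0.24 1.48 0.   1.42 0.59] gap 80.2 t 11.1
shift [1.000e-04 1.452e-01 2.650e-02] turn 0.0
```

View pics/s2.png

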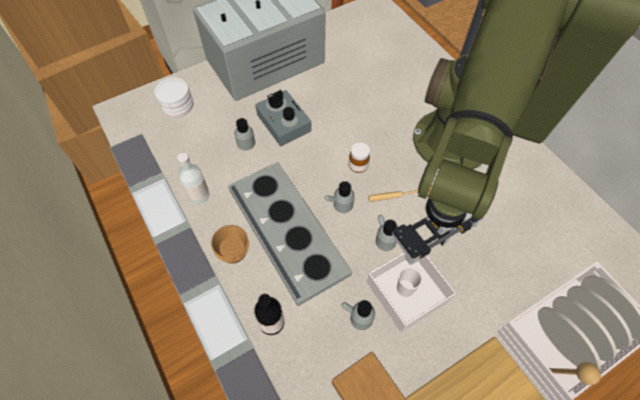

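The cup stands in the tub at (409,282). Server C is next, held so that the gripper is aligned with the warmer when it is set down.

>>> move_arm(moves=[[0, 0.145, 0.025, -0.637], [0, 0.145, 0.025, -0.637], [0, 0.145, 0.025, -0.637], [0, 0.145, 0.025, -0.637], [0, 0.145, 0.025, -0.637], [0, 0.145, 0.025, -0.637], [0, 0.145, 0.025, -0.637]], jaw=0.06)

```text
clock: 11.8
eef_pos: [571.1, 331.1, 199.0]
eef_rot: [-3.14, -0.0, 2.206]
wrist_force: [-0.4, -0.0, -0.4]
finger_gap: 60.2
finger_force: 0.0
```

```bash
cat > wl.py <<'E'
import sys
from h import *
from go import go
x,y,z0,z,yaw=map(float,sys.argv[1:6])
c=cam('wrist');P=c['P'];d=np.hypot(P[...,0]-x,P[...,1]-y)
q=P[(P[...,2]>z0+101)&(P[...,2]<z0+112)&(d<50)]; k=circ(q); print('knob',k,'medz',np.median(q[:,2]))
d=np.hypot(P[...,0]-k[0],P[...,1]-k[1]); 
s=P[(d>34)&(d<56)&(P[...,2]>z0+35)&(P[...,2]<z0+70)]
if len(s): m=s[:,:2].mean(0)-k[:2]; print('spout deg',round(np.degrees(np.arctan2(m[1],m[0])),1),len(s))
go(k[0],k[1],z,yaw)
if len(sys.argv)>6: cv2.imwrite('pics/'+sys.argv[6],c['frame'])
E
python3 wl.py 572 332 0 76 126.5
python3 - <<'E'
from h import *
P=np.load('scene0.npz')['P']; q=near(P,(268,308),25,60,400); print('bottle',q.min(0),q.max(0),np.median(q,0))
E
```

```text
knob (571.9, 333.3, 17.9, 844) medz 104.76626204879528
spout deg -52.4 238
at [571.1 331.2 199.4] yaw 126.4 q [ 0.47  0.54  1.13  0.    1.47 -0.17] gap 59.8 t 11.8
shift [0.0012 0.002  0.1234] turn -0.001
bottle [744.13751423 196.03800472  60.38166317] [809.33375472 256.23309756 194.47444698] [779.15807854 235.49770328 129.52353015]
```

>>> move_arm(moves=[[0.001, 0.001, 0.05, 0], [0.001, 0.001, 0.1, 0], [0.001, 0.001, 0.123, 0], [0.001, 0.001, 0.123, 0], [0.001, 0.001, 0.123, 0]])

```text
clock: 12.35
eef_pos: [572.0, 332.9, 78.3]
eef_rot: [3.14, 0.0, 2.207]
wrist_force: [0.4, -0.2, 0.6]
finger_gap: 59.9
finger_force: 0.0
```

>>> move_arm(moves=[[0, 0, 0, 0], [0, 0, 0, 0], [0, 0, 0, 0], [0, 0, 0, 0], [0, 0, 0, 0], [0, 0, -0.04, 0], [0, 0, -0.08, 0], [0, 0, -0.11, 0], [0, 0, -0.11, 0], [0, 0, -0.11, 0]], jaw=0.02, squeeze=35)

```text
clock: 13.35
eef_pos: [571.6, 332.6, 187.0]
eef_rot: [3.141, 0.0, 2.208]
wrist_force: [0.2, -0.0, -0.5]
finger_gap: 20.0
finger_force: 0.0
```

```bash
python3 go.py 602.7 159.5 180 179.5
```

```text
at [571.6 332.6 187. ] yaw 126.5 q [ 0.47  0.55  1.15  0.    1.45 -0.17] gap 20.0 t 13.3
shift [-0.1576 -0.078   0.007 ] turn -0.925
```

```bash
python3 look.py s3.png;  python3 wl.py 572 332 0 76 126.5 w3.png
```

```text
z0 0 knob (431.5, -297.2, 17.5, 43) spout (np.float64(-28.8), np.float64(60.0), np.int64(423))
z0 0 knob (573.5, -329.7, 17.8, 72) spout None
z0 0 knob (428.1, 22.8, 17.5, 92) spout (np.float64(-15.3), np.float64(57.1), np.int64(30))
cup rim (425.3, 326.7, 31.1, 109) [420.49497423 332.48713751  82.15550715]
knob (571.9, 333.5, 17.8, 909) medz 104.80110346698137
spout deg -52.8 251
at [571.2 332.3 185.4] yaw 126.5 q [ 0.47  0.55  1.15  0.    1.45 -0.17] gap 20.5 t 13.4
shift [0.0005 0.0015 0.1094] turn -0.0
```

View pics/w3.png

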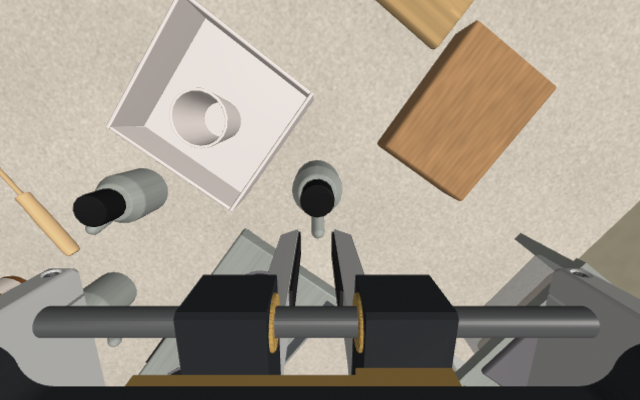

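The server is still standing at (317,190) and untouched in the picture, so the lift probably came before the fingers had closed. I'll retry and check the grip before lifting.

>>> move_arm(moves=[[0.001, 0.001, 0, 0], [0.001, 0.001, 0, 0], [0.001, 0.001, 0, 0], [0.001, 0.001, 0, 0], [0.001, 0.001, 0.05, 0], [0.001, 0.001, 0.09, 0], [0.001, 0.001, 0.11, 0], [0.001, 0.001, 0.11, 0], [0.001, 0.001, 0.11, 0]], jaw=0.06)

```text
clock: 14.35
eef_pos: [572.2, 334.2, 78.0]
eef_rot: [3.141, 0.0, 2.208]
wrist_force: [-0.4, -0.4, 1.0]
finger_gap: 60.0
finger_force: 0.0
```

>>> move_arm(moves=[[0, 0, 0, 0], [0, 0, 0, 0], [0, 0, 0, 0], [0, 0, 0, 0], [0, 0, 0, 0], [0, 0, 0, 0], [0, 0, 0, 0]], jaw=0.02, squeeze=40)

```text
clock: 15.05
eef_pos: [571.9, 334.0, 77.0]
eef_rot: [-3.141, -0.0, 2.208]
wrist_force: [-0.6, 0.2, 0.4]
finger_gap: 19.9
finger_force: 0.0
```

```bash
python3 - <<'E'
from h import *
a=cam('wrist'); b=cam('side'); s=cam('scene')
B=cv2.resize(b['frame'][70:200,230:400],None,fx=3,fy=3)
W=cv2.resize(a['frame'][100:330,150:490],(510,345))
P=b['P']; q=near(P,(314,126),30,70,115); print(np.median(q,0),q.max(0))
cv2.imwrite('pics/c4.png',np.hstack([B[:345],np.zeros((345,0,3),np.uint8)])); cv2.imwrite('pics/c4.png',np.vstack([B[:240],W]))
E
```

```text
[568.09960769 318.84956924  93.21196682] [590.87464322 393.33775283 114.81050069]
```

View pics/c4.png

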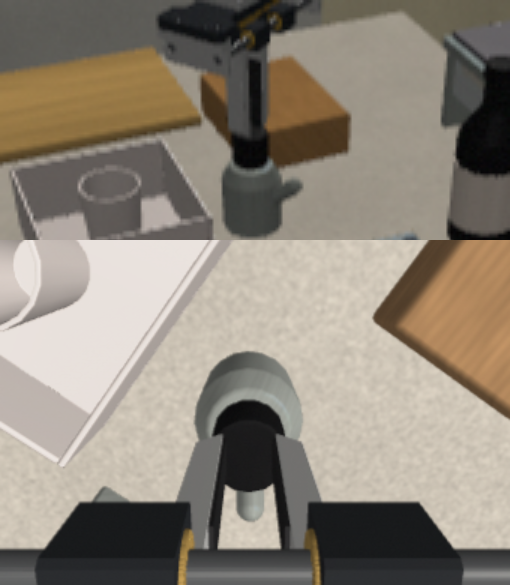

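The side view suggests the fingertips end near the knob's top, at crop (250,135), well above the reported TCP. I'll measure that.

```bash
python3 - <<'E'
from h import *
b=cam('side'); P=b['P']; s=manip.read_state(); print(s['eef_pos'],s['finger_gap'])
for u in (308,313,317):
    print(u,[(v,)+tuple(np.round(P[v,u]).astype(int))+(int(b['frame'][v,u].mean()),) for v in range(96,134,3)])
w=cam('wrist'); p=s['eef_pos']; r=R.from_euler('xyz',s['eef_rot']).as_matrix()
print('cam in tool',r.T@(np.array(w['origin'])-p))
L=(w['P']-p)@r   # tool coords
m=(abs(L[...,0])<40)&(abs(L[...,1])<60)&(L[...,2]>-120)&(L[...,2]<-5)
for lo in range(-110,-5,10):
    k=m&(L[...,2]>lo)&(L[...,2]<=lo+10); 
    if k.any(): print(lo,k.sum(),np.round(L[k].min(0)),np.round(L[k].max(0)))
E
```

```text
[571.87578799 333.97445599  77.00330732] 19.866243435448105
308 [(96, np.int64(557), np.int64(320), np.int64(170), 77), (99, np.int64(556), np.int64(318), np.int64(162), 78), (102, np.int64(554), np.int64(315), np.int64(154), 77), (105, np.int64(555), np.int64(317), np.int64(144), 78), (108, np.int64(557), np.int64(323), np.int64(131), 79), (111, np.int64(555), np.int64(321), np.int64(123), 79), (114, np.int64(-9223372036854775808), np.int64(-9223372036854775808), np.int64(-9223372036854775808), 47), (117, np.int64(556), np.int64(323), np.int64(103), 10), (120, np.int64(557), np.int64(328), np.int64(90), 12), (123, np.int64(555), np.int64(325), np.int64(82), 15), (126, np.int64(556), np.int64(329), np.int64(69), 110), (129, np.int64(553), np.int64(319), np.int64(66), 69), (132, np.int64(552), np.int64(317), np.int64(57), 69)]
313 [(96, np.int64(579), np.int64(341), np.int64(156), 13), (99, np.int64(578), np.int64(339), np.int64(147), 16), (102, np.int64(578), np.int64(340), np.int64(138), 21), (105, np.int64(578), np.int64(340), np.int64(128), 29), (108, np.int64(579), np.int64(343),
[... 1128 characters left out ...]
129, np.int64(577), np.int64(309), np.int64(66), 75), (132, np.int64(575), np.int64(303), np.int64(60), 75)]
cam in tool [ 7.64895958e+01  4.53243137e-02 -2.07627232e+02]
-110 285 [  -9.  -15. -110.] [  12.   15. -100.]
-100 574 [  -2.  -17. -100.] [ 11.  17. -90.]
-90 598 [ -7. -22. -90.] [ 11.  22. -80.]
-80 549 [ -7. -22. -80.] [ 11.  22. -70.]
-70 453 [ -7. -22. -70.] [ 11.  22. -60.]
-60 367 [ -7. -22. -60.] [ 11.  22. -50.]
-50 316 [ -7. -22. -50.] [ 11.  22. -40.]
-40 220 [ -7. -22. -40.] [ 11.  22. -30.]
-30 1603 [-17. -16. -30.] [ 18.  15. -20.]
-20 186 [  4. -17. -20.] [ 17.  17. -10.]
-10 85 [  2. -18. -10.] [17. 17. -5.]<stdin>:4: RuntimeWarning: invalid value encountered in cast
```

The fingertips really end about 30 mm short of the reported TCP, so I'll go 30 mm lower for every grasp.

>>> move_arm(moves=[[0, 0, -0.005, 0], [0, 0, -0.005, 0], [0, 0, -0.005, 0], [0, 0, -0.005, 0], [0, 0, -0.005, 0], [-0.001, -0.001, 0.02, 0], [-0.001, -0.001, 0.029, 0], [-0.001, -0.001, 0.029, 0], [-0.001, -0.001, 0.029, 0]], jaw=0.06)

```text
clock: 16.2
eef_pos: [571.8, 332.7, 48.6]
eef_rot: [3.141, 0.0, 2.208]
wrist_force: [0.1, -0.5, -0.3]
finger_gap: 59.7
finger_force: 0.0
```

>>> move_arm(moves=[[0, 0, 0, 0], [0, 0, 0, 0], [0, 0, 0, 0], [0, 0, 0, 0], [0, 0, 0, 0], [0, 0, 0, 0], [0, 0, 0, 0]], jaw=0.02, squeeze=40)

```text
clock: 16.9
eef_pos: [571.9, 332.8, 48.4]
eef_rot: [3.141, 0.0, 2.208]
wrist_force: [0.5, 1.4, 3.8]
finger_gap: 35.1
finger_force: 40.0
```

>>> move_arm(moves=[[0, 0, -0.04, 0], [0, 0, -0.08, 0], [0, 0, -0.12, 0], [0, 0, -0.12, 0]])

```text
clock: 17.3
eef_pos: [573.2, 333.4, 173.6]
eef_rot: [3.134, 0.001, 2.208]
wrist_force: [0.8, 1.1, -3.1]
finger_gap: 35.3
finger_force: 40.0
```

```bash
python3 go.py 602.7 159.5 168 179.5
```

```text
at [573.2 333.4 173.6] yaw 126.5 q [ 0.47  0.56  1.17 -0.    1.41 -0.17] gap 35.3 t 17.3
shift [-0.1573 -0.0797  0.0052] turn -0.925
```

>>> move_arm(moves=[[-0.1575, -0.0785, 0, -0.925], [-0.1575, -0.0785, 0, -0.925], [-0.1575, -0.0785, 0, -0.925], [-0.1575, -0.0785, 0, -0.925], [-0.1575, -0.0785, 0, -0.925], [-0.1575, -0.0785, 0, -0.925], [-0.1575, -0.0785, 0, -0.925], [-0.1575, -0.0785, 0, -0.925], [-0.1575, -0.0785, 0, -0.925]])

```text
clock: 18.2
eef_pos: [601.7, 159.2, 166.8]
eef_rot: [-3.141, -0.002, 3.131]
wrist_force: [0.4, 0.8, -4.3]
finger_gap: 35.6
finger_force: 40.0
```

```bash
python3 go.py 602.7 159.5 79.5 179.5
```

```text
at [601.7 159.2 166.8] yaw 179.4 q [ 0.2   0.47  1.31 -0.    1.37 -1.36] gap 35.6 t 18.2
shift [-0.0011  0.0004  0.0873] turn -0.002
```

>>> move_arm(moves=[[0, 0, 0.03, 0], [0, 0, 0.06, 0], [0, 0, 0.08, 0], [0, 0, 0.086, 0], [0, 0, 0.088, 0], [0, 0, 0.088, 0], [0, 0, 0.088, 0]])

```text
clock: 18.9
eef_pos: [602.8, 159.4, 81.3]
eef_rot: [3.141, 0.002, 3.133]
wrist_force: [-0.2, 0.0, -3.3]
finger_gap: 35.4
finger_force: 40.0
```

>>> move_arm(moves=[[0, 0, 0, 0], [0, 0, 0, 0], [0, 0, 0, 0], [0, 0, 0, 0], [0, 0, -0.02, 0], [0, 0, -0.06, 0], [0, 0, -0.1, 0], [0, 0, -0.14, 0], [0, 0, -0.14, 0]], jaw=0.06)

```text
clock: 19.8
eef_pos: [604.0, 159.7, 226.3]
eef_rot: [3.14, 0.009, 3.133]
wrist_force: [0.5, -0.3, -0.2]
finger_gap: 60.1
finger_force: 0.0
```

```bash
python3 wl.py 602.7 159.5 30 79 180; python3 look.py s5.png; python3 go.py 391.5 184.5 160 80
```

```text
knob (600.8, 160.2, 17.8, 859) medz 134.84658413074527
spout deg 0.5 238
at [603.2 159.5 222.9] yaw 179.5 q [ 0.2   0.44  1.23  0.    1.47 -1.36] gap 60.2 t 19.9
shift [0.0031 0.0005 0.1439] turn -0.009
z0 0 knob (428.3, -297.4, 17.8, 45) spout (np.float64(-32.9), np.float64(59.9), np.int64(392))
z0 0 knob (573.3, -329.5, 15.8, 66) spout None
z0 0 knob (428.6, 24.6, 15.1, 48) spout (np.float64(-14.8), np.float64(40.4), np.int64(6))
z0 0 knob (392.4, 187.5, 16.0, 100) spout (np.float64(-100.1), np.float64(57.2), np.int64(43))
z0 30 knob (601.6, 163.0, 16.7, 123) spout (np.float64(0.8), np.float64(56.2), np.int64(42))
cup rim (426.2, 326.8, 30.3, 128) [421.593892   323.82920723  82.30401025]
at [602.4 159.3 220.6] yaw 179.5 q [ 0.2   0.44  1.23 -0.    1.47 -1.36] gap 60.5 t 19.9
shift [0.2112 0.0233 0.0603] turn 1.737
```

>>> move_arm(moves=[[0.211, 0.023, 0.02, 1.737], [0.211, 0.023, 0.02, 1.737], [0.211, 0.023, 0.02, 1.737], [0.211, 0.023, 0.02, 1.737], [0.211, 0.023, 0.02, 1.737], [0.211, 0.023, 0.02, 1.737], [0.211, 0.023, 0.02, 1.737], [0.211, 0.023, 0.02, 1.737], [0.211, 0.023, 0.02, 1.737], [0.211, 0.023, 0.02, 1.737], [0.211, 0.023, 0.02, 1.737], [0.211, 0.023, 0.02, 1.737]])

```text
clock: 21.1
eef_pos: [390.8, 183.9, 198.6]
eef_rot: [-3.139, 0.001, 1.39]
wrist_force: [-0.5, 0.6, 0.8]
finger_gap: 59.9
finger_force: 0.0
```

```bash
python3 wl.py 391.5 184.5 0 48.5 80
```

```text
knob (390.2, 185.8, 17.8, 849) medz 104.73224542351443
spout deg -99.5 243
at [390.9 183.9 198.7] yaw 79.4 q [ 0.36  0.01  1.8  -0.    1.33  0.54] gap 60.1 t 21.1
shift [ 0.0019 -0.0007  0.1502] turn -0.01
```

>>> move_arm(moves=[[0.001, 0, 0.05, 0], [0.001, 0, 0.1, 0], [0.001, 0, 0.14, 0], [0.001, 0, 0.15, 0], [0.001, 0, 0.15, 0], [0.001, 0, 0.15, 0]])

```text
clock: 21.75
eef_pos: [392.5, 185.4, 51.5]
eef_rot: [3.14, -0.001, 1.396]
wrist_force: [-0.0, 0.5, 1.1]
finger_gap: 59.8
finger_force: 0.0
```

>>> move_arm(moves=[[0, 0, 0, 0], [0, 0, 0, 0], [0, 0, 0, 0], [0, 0, 0, 0], [0, 0, 0, 0], [0, 0, 0, 0], [0, 0, 0, 0]], jaw=0.02, squeeze=40)

```text
clock: 22.45
eef_pos: [391.8, 185.3, 50.6]
eef_rot: [3.141, -0.0, 1.396]
wrist_force: [-2.2, -0.6, 6.1]
finger_gap: 35.3
finger_force: 40.0
```

>>> move_arm(moves=[[0, 0, -0.04, 0], [0, 0, -0.08, 0], [0, 0, -0.12, 0], [0, 0, -0.13, 0], [0, 0, -0.13, 0], [0, 0, -0.13, 0]])

```text
clock: 23.05
eef_pos: [390.9, 184.8, 178.2]
eef_rot: [-3.139, 0.001, 1.396]
wrist_force: [0.3, 0.6, -3.4]
finger_gap: 35.3
finger_force: 40.0
```

```bash
python3 go.py 602.7 59.3 178 178.9
```

```text
at [390.9 184.8 178.2] yaw 80.0 q [ 0.36  0.03  1.83 -0.    1.28  0.53] gap 35.3 t 23.1
shift [-8.680e-02  2.304e-01 -2.000e-04] turn -1.727
```

>>> move_arm(moves=[[-0.087, 0.2305, 0, -1.742], [-0.087, 0.2305, 0, -1.742], [-0.087, 0.2305, 0, -1.742], [-0.087, 0.2305, 0, -1.742], [-0.087, 0.2305, 0, -1.742], [-0.087, 0.2305, 0, -1.742], [-0.087, 0.2305, 0, -1.742], [-0.087, 0.2305, 0, -1.742], [-0.087, 0.2305, 0, -1.742], [-0.087, 0.2305, 0, -1.742], [-0.087, 0.2305, 0, -1.742], [-0.087, 0.2305, 0, -1.742]])

```text
clock: 24.25
eef_pos: [602.6, 59.3, 177.1]
eef_rot: [-3.141, -0.004, -3.139]
wrist_force: [-0.7, 0.9, -3.7]
finger_gap: 35.3
finger_force: 40.0
```

```bash
python3 go.py 602.7 59.3 81.5 179.8
```

```text
at [602.6  59.3 177.1] yaw -179.9 q [ 0.04  0.43  1.35 -0.    1.37 -1.54] gap 35.3 t 24.2
shift [-0.0005  0.0001  0.0956] turn 0.006
```

>>> move_arm(moves=[[0, 0, 0.03, 0], [0, 0, 0.06, 0], [0, 0, 0.085, 0], [0, 0, 0.093, 0], [0, 0, 0.096, 0], [0, 0, 0.096, 0], [0, 0, 0.096, 0]])

```text
clock: 24.95
eef_pos: [604.0, 59.4, 85.1]
eef_rot: [3.142, 0.002, 3.138]
wrist_force: [0.3, 0.6, -2.4]
finger_gap: 35.4
finger_force: 40.0
```

>>> move_arm(moves=[[0, 0, 0, 0], [0, 0, 0, 0], [0, 0, 0, 0], [0, 0, 0, 0], [0, 0, -0.02, 0], [0, 0, -0.06, 0], [0, 0, -0.1, 0], [0, 0, -0.12, 0], [0, 0, -0.12, 0]], jaw=0.06)

```text
clock: 25.85
eef_pos: [604.6, 59.4, 207.4]
eef_rot: [3.141, 0.006, 3.138]
wrist_force: [0.4, 0.4, -1.0]
finger_gap: 60.2
finger_force: 0.0
```

```bash
python3 wl.py 602.7 59.5 30 79 180;python3 look.py s6.png; python3 go.py 427.6 20.5 200 161
```

```text
knob (606.6, 59.8, 17.8, 953) medz 134.82743516629017
spout deg 0.6 255
at [603.8  59.4 204.9] yaw 179.8 q [ 0.04  0.41  1.31 -0.    1.42 -1.53] gap 60.0 t 25.9
shift [-0.0025  0.0004  0.1259] turn -0.004
z0 0 knob (573.9, -329.1, 16.6, 66) spout None
z0 0 knob (430.8, 22.4, 17.2, 90) spout (np.float64(-16.0), np.float64(54.5), np.int64(27))
z0 30 knob (608.4, 62.7, 17.9, 117) spout (np.float64(1.3), np.float64(55.2), np.int64(39))
z0 30 knob (601.7, 162.7, 16.5, 125) spout (np.float64(1.5), np.float64(56.2), np.int64(40))
cup rim (425.7, 327.8, 30.8, 126) [423.35491547 326.09495675  82.11869794]
at [603.3  59.3 203.3] yaw 179.8 q [ 0.04  0.41  1.31 -0.    1.42 -1.53] gap 59.9 t 25.9
shift [ 0.1755 -0.0395  0.0034] turn 0.328
```

>>> move_arm(moves=[[0.1755, -0.0395, 0.003, 0.328], [0.1755, -0.0395, 0.003, 0.328], [0.1755, -0.0395, 0.003, 0.328], [0.1755, -0.0395, 0.003, 0.328], [0.1755, -0.0395, 0.003, 0.328], [0.1755, -0.0395, 0.003, 0.328], [0.1755, -0.0395, 0.003, 0.328]])

```text
clock: 26.65
eef_pos: [428.4, 20.6, 200.4]
eef_rot: [-3.141, -0.001, 2.81]
wrist_force: [-0.3, -0.9, 0.6]
finger_gap: 59.9
finger_force: 0.0
```

```bash
python3 wl.py 427.5 20.5 0 48.5 161
```

```text
knob (427.3, 20.5, 17.7, 836) medz 104.83241104251582
spout deg -17.9 224
at [428.4  20.6 200.4] yaw 161.0 q [-0.04  0.01  1.8   0.    1.33 -1.28] gap 60.3 t 26.7
shift [ 0.0008 -0.0004  0.1519] turn 0.0
```

>>> move_arm(moves=[[0, 0, 0.05, 0], [0, 0, 0.1, 0], [0, 0, 0.14, 0], [0, 0, 0.152, 0], [0, 0, 0.152, 0], [0, 0, 0.152, 0]])

```text
clock: 27.3
eef_pos: [429.0, 20.5, 50.4]
eef_rot: [3.141, 0.002, 2.81]
wrist_force: [0.3, 0.0, 0.7]
finger_gap: 59.8
finger_force: 0.0
```

>>> move_arm(moves=[[0, 0, 0, 0], [0, 0, 0, 0], [0, 0, 0, 0], [0, 0, 0, 0], [0, 0, 0, 0], [0, 0, 0, 0], [0, 0, 0, 0]], jaw=0.02, squeeze=40)

```text
clock: 28.0
eef_pos: [428.2, 20.3, 49.7]
eef_rot: [3.141, 0.001, 2.81]
wrist_force: [-2.1, -2.0, 6.4]
finger_gap: 35.3
finger_force: 40.0
```

>>> move_arm(moves=[[0, 0, -0.04, 0], [0, 0, -0.08, 0], [0, 0, -0.12, 0], [0, 0, -0.13, 0], [0, 0, -0.13, 0], [0, 0, -0.13, 0]])

```text
clock: 28.6
eef_pos: [426.9, 20.5, 177.1]
eef_rot: [-3.141, -0.003, 2.81]
wrist_force: [0.1, 0.0, -5.7]
finger_gap: 35.0
finger_force: 40.0
```

```bash
python3 go.py 602.7 -40.5 178 178.9
```

```text
at [426.9  20.5 177.1] yaw 161.0 q [-0.04  0.02  1.84  0.    1.28 -1.28] gap 35.0 t 28.6
shift [-0.1861 -0.0005 -0.0015] turn -0.313
```

>>> move_arm(moves=[[-0.186, -0.001, 0, -0.313], [-0.186, -0.001, 0, -0.313], [-0.186, -0.001, 0, -0.313], [-0.186, -0.001, 0, -0.313], [-0.186, -0.001, 0, -0.313], [-0.186, -0.001, 0, -0.313], [-0.186, -0.001, 0, -0.313]])

```text
clock: 29.3
eef_pos: [602.3, -40.6, 177.7]
eef_rot: [3.141, -0.002, 3.123]
wrist_force: [-1.2, 0.8, -4.7]
finger_gap: 34.9
finger_force: 40.0
```

```bash
python3 go.py 602 -40.5 80 178.9
```

```text
at [602.3 -40.6 177.7] yaw 178.9 q [-0.13  0.42  1.35  0.    1.37 -1.68] gap 34.9 t 29.3
shift [0.0001 0.0001 0.0977] turn 0.001
```

>>> move_arm(moves=[[0, 0, 0.03, 0], [0, 0, 0.06, 0], [0, 0, 0.085, 0], [0, 0, 0.094, 0], [0, 0, 0.097, 0], [0, 0, 0.098, 0], [0, 0, 0.098, 0], [0, 0, 0.098, 0]])

```text
clock: 30.1
eef_pos: [603.8, -41.1, 82.1]
eef_rot: [-3.141, 0.002, 3.123]
wrist_force: [-0.0, -0.9, -5.3]
finger_gap: 35.6
finger_force: 40.0
```

>>> move_arm(moves=[[0, 0, 0, 0], [0, 0, 0, 0], [0, 0, 0, 0], [0, 0, 0, 0], [0, 0, -0.02, 0], [0, 0, -0.06, 0], [0, 0, -0.1, 0], [0, 0, -0.12, 0], [0, 0, -0.12, 0]], jaw=0.06)

```text
clock: 31.0
eef_pos: [604.5, -41.2, 204.4]
eef_rot: [-3.141, 0.006, 3.123]
wrist_force: [0.3, -0.2, -0.3]
finger_gap: 60.1
finger_force: 0.0
```

```bash
python3 wl.py 602.7 -40.5 30 79 180;python3 look.py s7.png; python3 go.py 429 -385 200 0
```

```text
knob (602.3, -40.7, 18.0, 985) medz 134.80391058247682
spout deg -0.4 258
at [603.7 -41.1 201.9] yaw 178.9 q [-0.13  0.41  1.32  0.    1.41 -1.68] gap 60.1 t 31.1
shift [0.0017 0.0004 0.1229] turn -0.019
z0 30 knob (602.3, -39.9, 18.6, 113) spout (np.float64(4.3), np.float64(56.7), np.int64(39))
z0 30 knob (608.3, 61.9, 17.2, 115) spout (np.float64(1.8), np.float64(55.4), np.int64(41))
z0 30 knob (601.4, 162.7, 17.1, 127) spout (np.float64(1.2), np.float64(57.0), np.int64(43))
cup rim (426.3, 326.7, 30.9, 127) [422.42561579 325.85694297  82.7311805 ]
at [603.2 -41.  200.3] yaw 178.9 q [-0.13  0.41  1.32 -0.    1.41 -1.68] gap 60.0 t 31.1
shift [ 0.1676 -0.3472  0.0004] turn 3.123
```

View pics/s7.png

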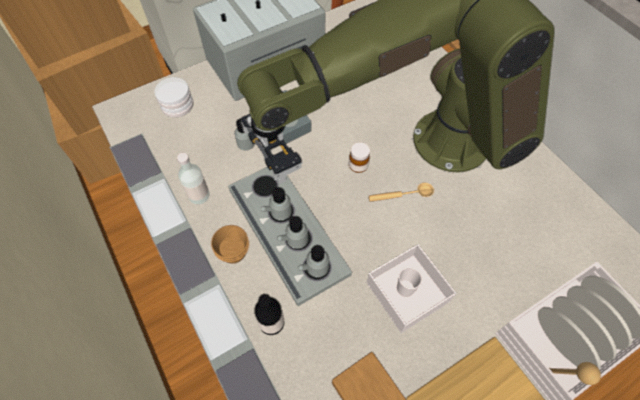

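All three servers stand on pads at (280,205), (296,233) and (317,263), spouts at the arrows, and the cup is in the tub. Now the start knob.

>>> move_arm(moves=[[0.1676, -0.347, 0.02, -0.037], [0.1676, -0.347, 0.02, -0.037], [0.1676, -0.347, 0.02, -0.037], [0.1676, -0.347, 0.02, -0.037], [0.1676, -0.347, 0.02, -0.037], [0.1676, -0.347, 0.02, -0.037], [0.1676, -0.347, 0.02, -0.037], [0.1676, -0.347, 0.02, -0.037], [0.1676, -0.347, 0.02, -0.037], [0.1676, -0.347, 0.02, -0.037], [0.1676, -0.347, 0.02, -0.037], [0.1676, -0.347, 0.02, -0.037]], jaw=0.05)

```text
clock: 32.3
eef_pos: [429.9, -383.8, 180.8]
eef_rot: [3.141, -0.0, -3.122]
wrist_force: [0.2, 0.5, -0.5]
finger_gap: 50.1
finger_force: 0.0
```

```bash
python3 - <<'E'
from h import *
from go import go
c=cam('wrist');P=c['P']; cv2.imwrite('pics/w8.png',c['frame'])
for y,r in ((-385,40),(-301,30)):
    q=P[(P[...,2]>96)&(P[...,2]<112)&(np.hypot(P[...,0]-429,P[...,1]-y)<r)]
    if len(q): print(rect(q),circ(q),np.median(q[:,2]))
go(429,-385,44,181)
E
```

```text
(array([ 428.3, -385.9]), array([51.1, 14.6]), 1.1, 733) (428.3, -385.8, 25.9, 733) 100.70001790155823
(array([ 426.7, -302.6]), array([36.2, 36.9]), 49.4, 1032) (426.6, -302.2, 18.8, 1032) 99.80362812424721
at [ 429.8 -383.9  180.9] yaw -178.9 q [-0.79  0.36  1.44  0.    1.35 -2.38] gap 49.9 t 32.4
shift [ 0.0008 -0.0011  0.1369] turn 0.002
```

>>> move_arm(moves=[[0.001, -0.0015, 0.05, 0], [0.001, -0.0015, 0.1, 0], [0.001, -0.0015, 0.13, 0], [0.001, -0.0015, 0.137, 0], [0.001, -0.0015, 0.137, 0], [0.001, -0.0015, 0.137, 0]])

```text
clock: 32.95
eef_pos: [429.2, -386.9, 46.1]
eef_rot: [-3.14, 0.002, -3.123]
wrist_force: [-0.7, -0.4, 1.2]
finger_gap: 49.8
finger_force: 0.0
```

>>> move_arm(moves=[[0, 0, 0, 0], [0, 0, 0, 0], [0, 0, 0, 0], [0, 0, 0, 0], [0, 0, 0, 0], [0, 0, 0, 0], [0, 0, 0, 0]], jaw=0.005, squeeze=40)

```text
clock: 33.65
eef_pos: [428.3, -386.4, 44.2]
eef_rot: [-3.142, 0.0, -3.123]
wrist_force: [-1.0, 0.4, 3.1]
finger_gap: 14.2
finger_force: 40.0
```

```bash
python3 look.py s9.png; python3 - <<'E'
from h import *
c=cam('side'); P=c['P']
m=((P[...,2]>131)&(P[...,2]<141)&(c['frame'].max(2)<60)&(P[...,0]>500)&(P[...,0]<700)).astype(np.uint8)
n,l,st,ce=cv2.connectedComponentsWithStats(m)
for i in range(1,n):
    if st[i,4]>40: k=circ(P[l==i]); print(k,spout(P,ce[i],40,k[:2],30))
print(manip.read_state()['joints'])
E
```

```text
z0 0 knob (571.9, -330.2, 17.4, 68) spout None
z0 30 knob (603.6, -39.2, 18.7, 115) spout (np.float64(3.9), np.float64(55.4), np.int64(36))
z0 30 knob (607.7, 61.6, 17.7, 119) spout (np.float64(2.6), np.float64(56.2), np.int64(39))
z0 30 knob (601.1, 161.7, 17.6, 127) spout (np.float64(2.9), np.float64(56.7), np.int64(46))
cup rim (425.8, 327.1, 30.1, 124) [423.08283401 326.31614719  83.19411954]
[-7.97462758e-01  4.96717328e-01  1.57258913e+00  2.17643945e-06
  1.07210297e+00 -2.38645539e+00]
```

>>> move_arm(moves=[[0, 0, 0, 0.15], [0, 0, 0, 0.3], [0, 0, 0, 0.45], [0, 0, 0, 0.6], [0, 0, 0, 0.75], [0, 0, 0, 0.9], [0, 0, 0, 1.02], [0, 0, 0, 1.1], [0, 0, 0, 1.12], [0, 0, 0, 1.12], [0, 0, 0, 1.12], [0, 0, 0, 1.12]])

```text
clock: 34.95
eef_pos: [428.8, -385.6, 44.2]
eef_rot: [3.141, -0.001, 2.041]
wrist_force: [2.3, 6.7, 4.0]
finger_gap: 14.6
finger_force: 40.1
```

```bash
python3 - <<'E'
from h import *
s=manip.read_state(); print(s['joints'],s['moment'],s['wrist_force'],s['finger_gap'])
c=cam('wrist'); cv2.imwrite('pics/w10.png',c['frame'])
P=c['P']; q=P[(P[...,2]>92)&(P[...,2]<108)&(np.hypot(P[...,0]-428.5,P[...,1]+385.5)<32)&(c['frame'].max(2)<70)]
print(rect(q))
E
```

```text
[-7.96439978e-01  4.96641195e-01  1.57275062e+00  1.18538322e-03
  1.07243771e+00 -1.26688938e+00] [ 1.11486887 -0.39338649  0.4062732 ] [2.33216761 6.74938439 4.00932407] 14.600148654593532
(array([ 428. , -384.7]), array([17.1, 51.1]), 24.58, 2156)
```

View pics/w10.png

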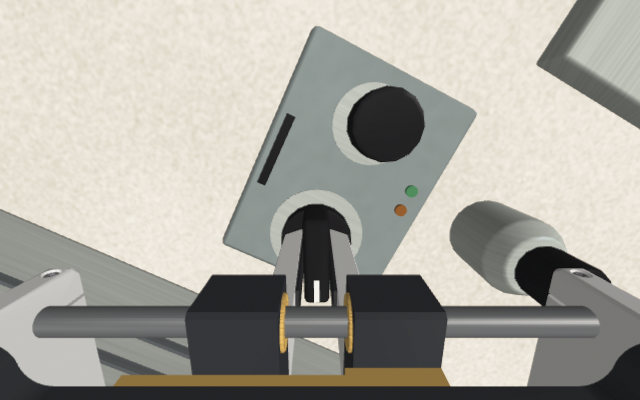

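The bar has turned with the fingers at (317,255) and lies at about -65°, which is its stop. I'll turn it back, let go and rise.

>>> move_arm(moves=[[0, 0, 0, -0.15], [0, 0, 0, -0.3], [0, 0, 0, -0.45], [0, 0, 0, -0.6], [0, 0, 0, -0.75], [0, 0, 0, -0.9], [0, 0, 0, -1.05], [0, 0, 0, -1.1], [0, 0, 0, -1.1], [0, 0, 0, -1.1]])

```text
clock: 36.0
eef_pos: [428.3, -386.3, 44.2]
eef_rot: [-3.142, 0.0, 3.138]
wrist_force: [-1.5, 1.1, 4.0]
finger_gap: 14.8
finger_force: 40.0
```

>>> move_arm(moves=[[0, 0, 0, 0], [0, 0, 0, 0], [0, 0, 0, 0], [0, 0, 0, 0], [0, 0, -0.04, 0], [0, 0, -0.08, 0], [0, 0, -0.13, 0], [0, 0, -0.18, 0], [0, 0, -0.18, 0], [0, 0, -0.18, 0]], jaw=0.06)

```text
clock: 37.0
eef_pos: [428.4, -386.5, 224.6]
eef_rot: [-3.14, 0.001, 3.14]
wrist_force: [-0.1, -0.4, -0.5]
finger_gap: 60.3
finger_force: 0.0
```

```bash
python3 look.py s11.png; python3 - <<'E'
from h import *
c=cam('wrist');P=c['P']
for y,r in ((-385.5,40),(-302,30)):
    q=P[(P[...,2]>94)&(P[...,2]<112)&(np.hypot(P[...,0]-429,P[...,1]-y)<r)]
    if len(q): print(rect(q),np.median(q[:,2]))
s=manip.read_state();print(s['clock'],s['wrist_force'],s['eef_pos'])
E
```

```text
z0 0 knob (429.7, -298.3, 16.3, 41) spout (np.float64(-9.6), np.float64(59.7), np.int64(441))
z0 0 knob (572.6, -330.6, 17.0, 70) spout None
z0 30 knob (603.9, -38.7, 18.3, 113) spout (np.float64(2.7), np.float64(55.0), np.int64(38))
z0 30 knob (608.2, 62.0, 18.0, 122) spout (np.float64(1.9), np.float64(55.7), np.int64(42))
z0 30 knob (601.6, 162.8, 16.6, 131) spout (np.float64(1.3), np.float64(56.4), np.int64(43))
cup rim (426.0, 327.3, 30.3, 130) [422.38581285 324.94323194  82.75950687]
(array([ 428.5, -386. ]), array([51.6, 14.9]), 1.61, 556) 100.70777987540438
(array([ 426.4, -302.4]), array([36.6, 36.5]), 14.56, 814) 99.74590037143912
37.1 [-0.13667748 -0.67877588 -0.94653196] [ 427.89237026 -385.99478522  222.53163865]
```

View pics/s11.png

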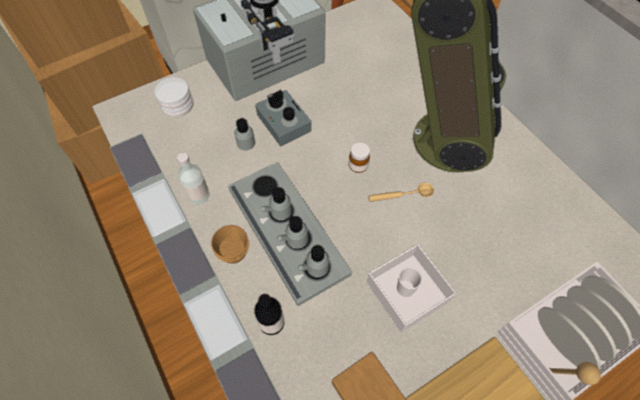

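The picture shows the servers on their marks at (280,203), (296,233) and (317,262), the cup in the tub at (409,283), the canister unmoved and the arm clear. Both knobs measure back at rest.

```bash
python3 -c "
from cell import manip; print(manip.sign_off())"
```

```text
the job is handed in; nothing more can be done
None
```

The job is handed in: the clear knob was pulled to its stop and let back down, the cup is in the tub, all three servers stand on their own pads with spouts at the marks, the start knob was twisted to its stop and is back at rest, and the canister is where it was; the hand-in returned no verdict.

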